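Spin-check the centrifuge rotor and stop it on its mark

ROBOT

A 6-joint arm with a two-finger parallel gripper is mounted at the origin on the work surface. World frame = base frame: x ahead of the robot, y to its left, z up, the work surface at z = 0. Lengths are in m, angles in rad, forces in N, time in s.
With the tool pointing down it reaches from about 0.425 to 1.125 m from the base axis. Payload 14.9 kg.
Tool frame: the origin (TCP) lies at the very end of the fingers, on their centre line; the grasp point (between the pads) lies 19 mm behind it (hold_point_z is the distance from the TCP to the grasp point, in m); y points along the fingers, z is the direction in which the jaws open and shut, and the axes are right-handed (so a half turn about y gives the same grasp; the last joint's range is limited). The gripper opens to 91 mm and grips with 3 to 60 N. Pads are 32 mm wide; open, the fingers measure 118 mm over their backs; the gripper's body (76 mm by 178 mm) begins 60 mm behind the grasp point.
Start: joints at [1.274, 0.379, 1.734, -0, 1.028, -0.033], TCP at [0.183, 0.676, 0.214] pointing down, gripper open.
Joint ranges: [-2.77, 2.77], [-0.74, 2.19], [0, 2.66], [-1.06, 4.2], [0.31, 2.87], [-3.08, 3.08]. Speed limits (rad/s): [1.89, 1.89, 2.39, 3.14, 3.14, 3.14].

INTERFACE

Orientations are given as a unit quaternion [w, x, y, z].
In Python, from cell import sense, capture, finish_job, hold_point_z gives the robot as it stands.
- The arm moves only by the shell command python3 -m handwheel 'ROWS' [FORCE]. ROWS is JSON, a list that holds one entry, the list of rows, each a list of 7 numbers: the turn, a rotation vector about the world's x, y, z in degrees, then the shift along the world's x, y, z in mm, then the opening, from 0 (shut) to 1 (fully open). In form: [[[rx, ry, rz, tx, ty, tz, hand], ...]]. A call has exactly 5 rows; each row shifts and turns the pose as measured when the row begins; what a row does not reach is not made up. A row lasts 1/10 s, in which the tool goes at most 50 mm and 8.59 degrees, less where a joint would pass 70% of its speed; a pose out of reach is approached as far as the arm can. A call is refused whole if a number of a shift passes 50 or a number of a turn 8.59, either way. A call with a gripper value outside its range is refused whole. The fingers move at their own pace and stop on an object; FORCE is the grip in N (left out, the last holds). Time passes only in rows, so rows that do not move let the fingers close, or fill a call up. It gives the time, the measured TCP pose, the force and the opening at its end, in the units of the state.
- sense(): the state, without advancing time (a new reading comes with each control period).
- capture(name): name is "scene" or "top"; returns a dict with "pixels" (400x640x3 uint8, red, green, blue), "vfov" (degrees; the focal length in pixels is half the picture's height over the tangent of half this angle, whatever the lens; pixels are square), "cx", "cy" (the principal point, pixels), "rvec" (rotation vector, rad) and "tvec" (3), from world to camera coordinates, as OpenCV has them. Camera axes: x right, y down, z forward; pixel columns grow to the right and rows downward; lengths in m; the calibration is good to about 2 mm. A picture is of the moment at which its call begins. There is no depth.
- finish_job(): hands the job in, once; it reports no verdict.
The state is a dict: "clock": time; "joint_positions": joint angles; "qvel": joint speeds; "joint_efforts": joint torques, N m; "tool_pos": TCP position; "tcp_rot": TCP orientation; "ft_force": force on the tool from outside, world axes, zero at the start; "torque": the same for the moment, N m; "gripper_width": finger opening in m.
Only numpy, scipy, OpenCV 4.12 (cv2) and the standard library are available. Lean on these libraries where they do the work, as an engineer would, in place of code of your own. Each camera call takes 0.05 s, during which the arm holds its last target.

TASK

The rotor of the small bench centrifuge has just been refitted, so check that it runs freely: flick its rim with a fingertip so that it spins by itself, untouched, for at least three seconds. Then, before it runs down on its own, brake it with a fingertip laid on the rim so that it stands with the slot in its rim at the pointer on the front of the housing, and take the finger off, leaving it there. Do not touch the nut in the middle or lift the rotor, and leave the things around the machine where they are.

Things in the scene. Friction and masses are not known exactly. Their poses are not given: they have to be found in the camera images.
- machine: Bench centrifuge without lid, fixed, white housing 245 mm deep, 196 mm wide; deck 93 mm above the bench. Origin on the bench below the vertical rotor axis; own +x points to its rear. Front (-x): sloped panel, out to 142 mm. Bowl opening 144 mm across, lip 96 mm high. Lid hinge lugs at the rear edge (x 103, y +-60 mm), 107 mm high. Pointer: raised dark triangle, 15 mm, on the deck before the rotor.
- rotor: Aluminium 12-place rotor, 124 mm across, about 0.4 kg, turning freely on a vertical axis. Origin on the axis at its underside, 78 mm above the bench. Its top is a flat ring (the rim) 50 to 62 mm from the axis, 118 mm above the bench, 25 mm above the deck; inside it a cone of wells falls to 96. A finger pressed lightly on the rim and drawn along a tangent carries it round and leaves over the edge.
- nut: Steel nut in the middle of the rotor, 26 mm across, its top 117 mm above the bench. Not to be touched. Origin as the rotor's.
- rotor_turn (a joint): Rotor angle in rad, growing anticlockwise seen from above, counting on through full turns (not wrapped). At every multiple of 2 pi the slot is at the pointer. Starts at rest between 0.7 and 5.5. Either direction of spin will do. Left alone it slows by roughly 0.15 to 0.5 rad/s each second; a finger pressed on the rim stops it within a few hundredths of a second.
- rotor_fit (a joint): How far the rotor is lifted off its push-fit seat, in m; 0 is seated, and it must stay so.
- mark (a point): Middle of the index slot, the one dark radial slot, 6 mm wide and 12 mm long, across the top of the rotor's rim, 56 mm from the axis (it turns with the rotor), on the level of the rim's top.
- index (a point): Fixed point where the slot's middle must stop: 56 mm in front of the rotor axis, on the level of the rim's top (118 mm above the bench), in line with the pointer on the deck.
- lid: The machine's clear domed lid, lying rim down on the bench beside it, 156 mm in diameter, 50 mm high. Origin under its centre. Leave it alone.
- rack: Blue rack of small tubes, 115 x 70 mm, 47 mm high, beside the machine. Origin under its centre. Leave it alone.
- bottle: Amber reagent bottle, 58 mm in diameter, 115 mm high, behind the machine. Origin under its centre. Leave it alone.
- strip_rotor: Spare white strip-tube rotor, 88 x 70 mm, 26 mm high, lying behind the machine. Origin under its centre. Leave it alone.

How it is judged:
By the outcome, as a careful person would: the job done as asked, in the order asked, and still so for the second after the job is handed in, with the robot touching nothing.
It also fails if it takes over 64 s, if anything falls off the work surface, if the arm or the gripper's body presses on something with over 40 N, if the wrist force passes 120 N, or if a joint passes its speed limit or range.

## Working session

There is one attempt and no reset: what is moved stays moved. The work goes in short steps, Python scripts to look and compute and a shell command to move; the robot and the scene stay as the last step left them, time stands still between calls to the robot, and variables do not carry over. Pictures are saved under pics/ and viewed, and the job is handed in when it is done.

```bash
ls; mkdir -p pics; python3 - <<'E'
from cell import sense,capture,hold_point_z
import cv2
s=sense();print(s,hold_point_z)
for n in("scene","top"):
    c=capture(n);cv2.imwrite(f"pics/{n}0.png",c["pixels"][:,:,::-1]);print({k:c[k] for k in c if k!="pixels"})
E
```

```text
pics
{'clock': 0.0, 'joint_positions': array([ 1.27366118e+00,  3.79401723e-01,  1.73476559e+00, -7.61048981e-06,
        1.02849649e+00, -3.32935799e-02]), 'qvel': array([ 0.00060584,  0.00131608, -0.00092246, -0.00052796, -0.00130606,
       -0.00065943]), 'joint_efforts': array([ 1.69694620e-03, -7.63711309e+01, -4.34384859e+01,  6.50379108e-02,
        4.22737165e-02, -1.03376417e-04]), 'tool_pos': array([0.18244324, 0.67540564, 0.21330056]), 'tcp_rot': array([-0.70058893,  0.70133679, -0.09307037,  0.09295035]), 'ft_force': array([-0.80587918,  0.50572015, -0.21938922]), 'torque': array([ 0.00440142, -0.00064235,  0.03839476]), 'gripper_width': 0.0914960671215494} 0.0188
{'vfov': 57.86775267023313, 'cx': 322.74985852512486, 'cy': 190.5751489094741, 'rvec': array([ 1.7226207 ,  2.07797538, -0.65388696]), 'tvec': array([ 0.09017882, -0.46259932,  1.41747788])}
{'vfov': 50.567039120691206, 'cx': 326.4929382068317, 'cy': 209.92917646557194, 'rvec': array([ 2.11227008, -2.14759664,  0.22537838]), 'tvec': array([0.04566891, 0.62882839, 0.95312263])}
```

View pics/scene0.png

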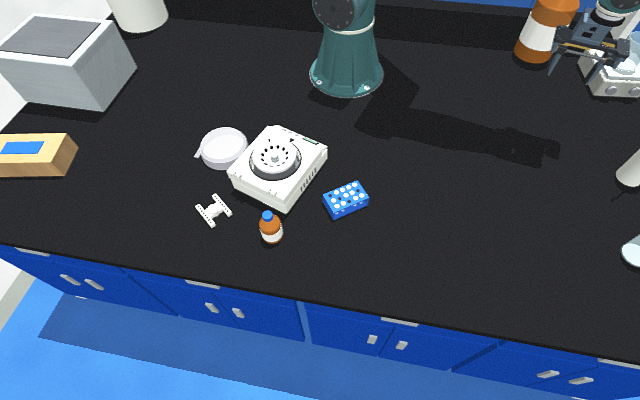

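View pics/top0.png

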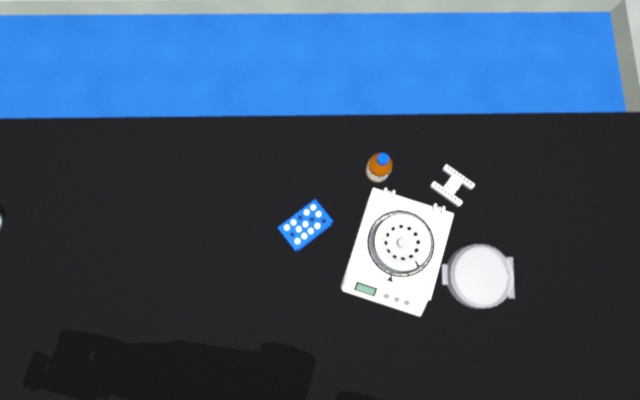

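```bash
cat > h.py <<'E'
import numpy as np,cv2
from cell import capture,sense
def K(c):
    f=200/np.tan(np.radians(c["vfov"]/2));return np.array([[f,0,c["cx"]],[0,f,c["cy"]],[0,0,1.]])
def back(c,u,v,z):
    R=cv2.Rodrigues(c["rvec"])[0];d=R.T@np.linalg.inv(K(c))@[u,v,1];o=-R.T@c["tvec"]
    return o+d*(z-o[2])/d[2]
def proj(c,P):
    return cv2.projectPoints(np.array(P,float).reshape(-1,3),c["rvec"],c["tvec"],K(c),None)[0].reshape(-1,2)
def crop(c,u0,v0,w,h,s,fn):
    cv2.imwrite(fn,cv2.resize(c["pixels"][v0:v0+h,u0:u0+w,::-1],None,fx=s,fy=s,interpolation=cv2.INTER_CUBIC))
E
python3 - <<'E'
from h import *
c=capture("top");crop(c,330,180,130,140,4.2 and 4,"pics/topc.png")
c=capture("scene");crop(c,220,115,120,100,6,"pics/scenec.png")
E
```

```text
(no output)
```

View pics/topc.png

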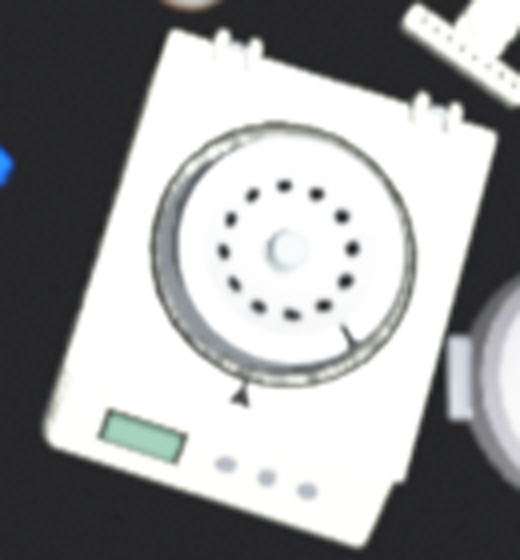

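View pics/scenec.png

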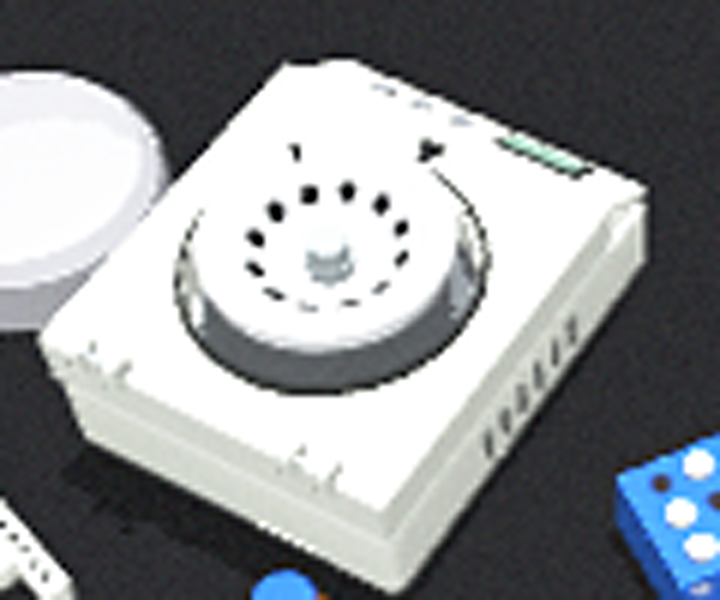

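```bash
python3 - <<'E'
from h import *
t=capture("top");s=capture("scene")
T=lambda u,v,z:back(t,330+(u+.5)/4-.5,180+(v+.5)/4-.5,z)
S=lambda u,v,z:back(s,220+(u+.5)/6-.5,115+(v+.5)/6-.5,z)
lip=T(284,254.5,.096);nut=T(287,247,.117);ptr=T(241,396,.094);slot=T(349,339,.118)
print("top lip",lip,"nut",nut,"ptr",ptr,"slot",slot)
print("corners",T(172,30,.093),T(497,135,.093), "lugs",T(239,48,.107),T(438,112,.107))
print("bottle..")
print("scene nut",S(330,245,.117),"ptr",S(430,150,.094),"slot",S(295,152,.118))
# scale
print(np.linalg.norm(T(152,254,.096)-T(416,254,.096)))
a=np.arctan2(*(lip-ptr)[1::-1]);print("yaw",np.degrees(a), np.linalg.norm((lip-ptr)[:2]))
l=(T(239,48,.107)-T(438,112,.107));print("yaw lugs",np.degrees(np.arctan2(-l[0],l[1])),np.linalg.norm(l))
for c,n in((t,"t"),(s,"s")):
    print(n,proj(c,[[lip[0],lip[1],.096]]))
print("bottle",back(t,382,160,.115),"strip",back(t,453,185,.02),"lid",back(t,481,276,.03),"rack",back(t,305,225,.047))
E
```

```text
top lip [ 0.54270915 -0.13146399  0.096     ] nut [ 0.54456498 -0.12923142  0.117     ] ptr [ 0.46366488 -0.10351092  0.094     ] slot [ 0.49297377 -0.16069234  0.118     ]
corners [ 0.67588753 -0.07308681  0.093     ] [ 0.61057076 -0.25970561  0.093     ] lugs [ 0.66120985 -0.10946301  0.107     ] [ 0.62195003 -0.22210054  0.107     ]
bottle..
scene nut [ 0.54832046 -0.12406351  0.117     ] ptr [ 0.46107876 -0.09845226  0.094     ] slot [ 0.49486923 -0.15631645  0.118     ]
0.1508816164341288
yaw -19.47553800937703 0.083841345046102
yaw lugs -19.21600465553048 0.1192834768674344
t [[400.625 243.25 ]]
s [[273.54710487 158.22840607]]
bottle [ 0.73482745 -0.09442335  0.115     ] strip [ 0.69672937 -0.28706032  0.02      ] lid [ 0.46774578 -0.33451027  0.03      ] rack [0.59584826 0.08731519 0.047     ]
```

```bash
python3 -m handwheel '[[[0,0,0,20,-45,0,0],[0,0,0,20,-45,0,0],[0,0,0,20,-45,0,0],[0,0,0,20,-45,0,0],[0,0,0,20,-45,0,0]]]' 10; python3 -c "
from h import *
from scipy.spatial.transform import Rotation as R
for n in('top','scene'):
    c=capture(n);M=cv2.Rodrigues(c['rvec'])[0];print(n,-M.T@c['tvec'])
s=sense();q=s['tcp_rot'];print(R.from_quat(q,scalar_first=True).as_matrix().round(3))
"
```

```text
clock: 0.8
tool_pos: [0.2818, 0.4489, 0.213]
tcp_rot: [0.702, -0.701, 0.091, -0.091]
ft_force: [0.9, 0.4, 1.1]
gripper_width: 0.0539
top [0.43732915 0.05688818 1.05425827]
scene [1.1719955  0.14991529 0.91396162]
[[ 0.966 -0.     0.258]
 [-0.258 -0.     0.966]
 [-0.    -1.    -0.   ]]
```

```bash
python3 -m handwheel '[[[0,0,0,24,-43,0,0],[0,0,0,24,-43,0,0],[0,0,0,24,-43,0,0],[0,0,0,24,-43,0,0],[0,0,0,24,-43,0,0]]]'; python3 -m handwheel '[[[0,0,0,24,-43,0,0],[0,0,0,24,-43,-5,0],[0,0,0,24,-43,-10,0],[0,0,0,24,-43,-20,0],[0,0,0,24,-43,-20,0]]]'; python3 - <<'E'
from h import *
t=capture("top");crop(t,300,150,200,150,4,"pics/t1.png")
s=capture("scene");crop(s,200,80,160,120,5,"pics/s1.png")
print(sense()["tool_pos"],sense()["ft_force"])
E
```

```text
clock: 1.4
tool_pos: [0.4026, 0.2332, 0.2147]
tcp_rot: [0.703, -0.7, 0.089, -0.091]
ft_force: [1.5, 1.4, 0.5]
gripper_width: 0.0061
clock: 1.9
tool_pos: [0.5232, 0.0218, 0.1664]
tcp_rot: [0.704, -0.699, 0.086, -0.094]
ft_force: [1.7, 0.1, 0.0]
gripper_width: 0.0004
[0.5234045  0.02013651 0.16480573] [-0.37777418 -0.4735141  -0.21225912]
```

View pics/t1.png

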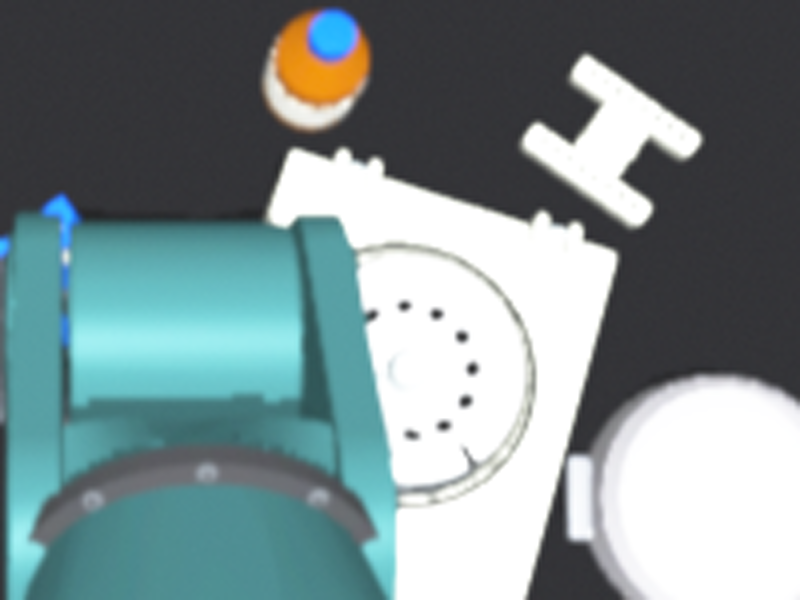

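View pics/s1.png

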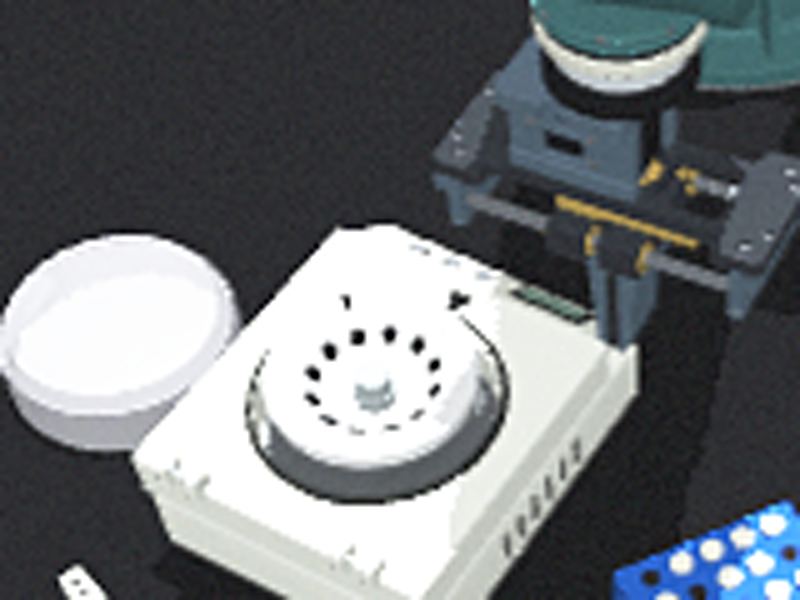

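```bash
python3 - <<'E'
from h import *
s=capture("scene");p=sense()["tool_pos"];print(p)
u=proj(s,[p]);print((u-[200,80])*5)
crop(s,285,110,60,50,12,"pics/s2.png");print((u-[285,110]+.5)*12-.5)
E
```

```text
[0.52251446 0.02188487 0.1655293 ]
[[631.4259267  320.85428744]]
[[500.92222409 415.55028985]]
```

View pics/s2.png

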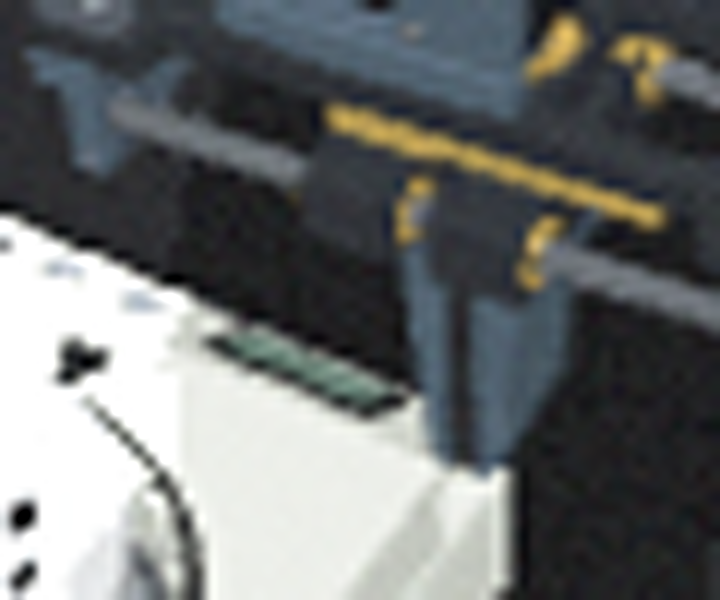

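```bash
python3 -m handwheel '[[[0,0,0,21,-33,-10,0],[0,0,0,21,-33,-14,0],[0,0,0,20,-33,-14,0],[0,0,0,0,0,-2,0],[0,0,0,0,0,0,0]]]'; python3 - <<'E'
from h import *
s=capture("scene");crop(s,220,100,110,90,7,"pics/s3.png")
for i in range(3):
  S=sense();print(S["tool_pos"],S["ft_force"])
E
```

```text
clock: 2.55
tool_pos: [0.5878, -0.0751, 0.1263]
tcp_rot: [0.704, -0.699, 0.085, -0.093]
ft_force: [0.4, -0.6, -0.6]
gripper_width: 0.0004
[ 0.58782568 -0.07490364  0.12657747] [-0.63159649 -0.17937995 -1.37276583]
[ 0.58782568 -0.07490364  0.12657747] [-0.63159649 -0.17937995 -1.37276583]
[ 0.58782568 -0.07490364  0.12657747] [-0.63159649 -0.17937995 -1.37276583]
```

View pics/s3.png

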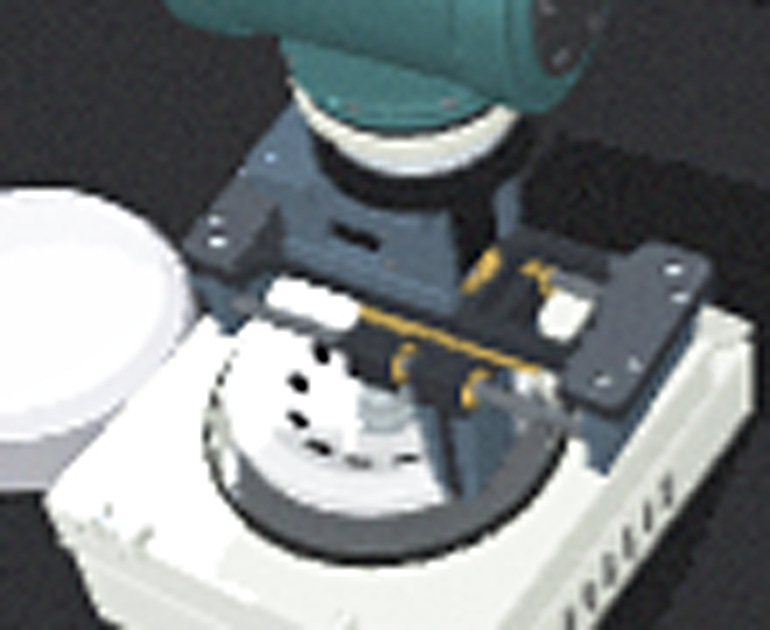

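```bash
python3 -m handwheel '[[[0,0,0,0,0,-4,0],[0,0,0,0,0,-3,0],[0,0,0,0,0,-1,0],[0,0,0,0,0,0,0],[0,0,0,0,0,0,0]]]'
```

```text
clock: 3.1
tool_pos: [0.5872, -0.071, 0.1198]
tcp_rot: [0.704, -0.699, 0.083, -0.093]
ft_force: [-0.3, -0.3, -0.1]
gripper_width: 0.0008
```

```bash
python3 -m handwheel '[[[0,0,0,0,-2,-1,0],[0,0,0,0,0,-1,0],[0,0,0,0,0,-0.5,0],[0,0,0,0,0,0,0],[0,0,0,0,0,0,0]]]'; python3 -c "
from cell import *
print(sense()['tool_pos'],sense()['ft_force'])"
```

```text
clock: 3.6
tool_pos: [0.5881, -0.0734, 0.118]
tcp_rot: [0.704, -0.699, 0.082, -0.093]
ft_force: [0.8, -0.1, 2.4]
gripper_width: 0.0005
[ 0.58809766 -0.07335854  0.11802058] [ 0.81100231 -0.14901898  2.42791504]
```

```bash
python3 -m handwheel '[[[0,0,0,0,0,-1.5,0],[0,0,0,-10,3.5,-1.5,0],[0,0,0,-17,6,-1.5,0],[0,0,0,-17,6,-1.5,0],[0,0,0,-17,6,15,0]]]';python3 -m handwheel '[[[0,0,0,-15,10,20,0],[0,0,0,-10,20,10,0],[0,0,0,0,40,0,0],[0,0,0,0,45,0,0],[0,0,0,0,45,0,0]]]'; python3 - <<'E'
from h import *
for i in range(3):
  t=capture("top");print(sense()["clock"]);crop(t,330,180,130,140,4,f"pics/a{i}.png")
ims=[cv2.imread(f"pics/a{i}.png")[:, :] for i in (0,2)]
cv2.imwrite("pics/a.png",cv2.resize(np.hstack(ims),None,fx=.75,fy=.75))
E
```

```text
clock: 4.1
tool_pos: [0.5301, -0.0521, 0.1288]
tcp_rot: [0.704, -0.699, 0.08, -0.096]
ft_force: [-0.6, -0.6, 0.9]
gripper_width: 0.0005
clock: 4.6
tool_pos: [0.5016, 0.1092, 0.1606]
tcp_rot: [0.704, -0.698, 0.082, -0.099]
ft_force: [1.1, -0.4, 0.1]
gripper_width: 0.0001
4.65
4.7
4.75
```

View pics/a.png

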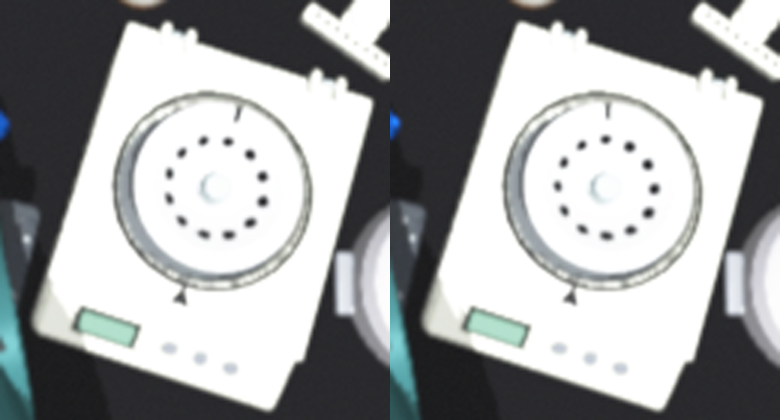

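```bash
cat > trk.py <<'E'
from h import *
import json,sys
AX=(0.544,-0.1305)
A=np.radians(np.arange(0,360,.5))
def slot(c):
    g=c["pixels"].astype(np.float32).mean(2);acc=0
    for r in np.linspace(.052,.059,6):
        p=proj(c,np.c_[AX[0]+r*np.cos(A),AX[1]+r*np.sin(A),np.full(A.size,.118)]).astype(np.float32)
        acc=acc+cv2.remap(g,p[:,0][None],p[:,1][None],cv2.INTER_CUBIC)[0]
    d=acc.max()-acc
    i=np.argmax(cv2.blur(np.r_[d,d,d][None],(9,1))[0][A.size:2*A.size])
    w=np.arange(i-16,i+17);x=np.r_[d,d,d][w+A.size];x=np.clip(x-np.percentile(x,30),0,None)
    return (w*x).sum()/x.sum()*.5%360, d[i%A.size]/6
E
python3 - <<'E'
from trk import *
L=[]
for k in range(40):
    t0=sense()["clock"];c=capture("top");a,q=slot(c);L.append((t0,a,q))
json.dump([(float(a),float(b),float(q)) for a,b,q in L],open("L.json","w"))
L=np.array(L);th=np.unwrap(np.radians(L[:,1]));t=L[:,0]
P=np.polyfit(t-t[-1],th,2);print(P,"w",P[1],"acc",2*P[0],"res",np.degrees(np.std(np.polyval(P,t-t[-1])-th)),t[-1],L[:,2].min())
print(np.degrees(np.polyval(P,t-t[-1])-th).round(1))
E
```

```text
[-0.14978446  2.09689537  4.72175625] w 2.0968953712132175 acc -0.29956892186006895 res 0.16912571850543467 6.7 91.9372787475586
[-0.4 -0.4 -0.1  0.   0.   0.2  0.2  0.1  0.3  0.1  0.2  0.2  0.1  0.
  0.1  0.1  0.1 -0.   0.1 -0.  -0.1 -0.1 -0.1 -0.2 -0.1 -0.1 -0.2 -0.1
 -0.1 -0.1 -0.1 -0.3 -0.1 -0.   0.1  0.2  0.   0.2 -0.1  0.3]
```

```bash
python3 -m handwheel '[[[0,0,0,15,-30,-10,0],[0,0,0,15,-30,-12,0],[0,0,0,14,-20,-10,0],[0,0,0,0,0,0,0],[0,0,0,0,0,0,0]]]'; python3 - <<'E'
from trk import *
S=sense();print(S["tool_pos"],S["ft_force"])
L=json.load(open("L.json"))
for k in range(16):
    t0=sense()["clock"];c=capture("top");a,q=slot(c);L.append((t0,float(a),float(q)))
json.dump(L,open("L.json","w"))
L=np.array(L);t=L[:,0];th=np.radians(L[:,1])
print(L[40:,:].round(1).tolist())
crop(c,330,180,130,140,4,"pics/b.png")
# pointer polar
g=c["pixels"].astype(np.float32).mean(2);acc=0
B=np.radians(np.arange(140,182,.25))
for r in np.linspace(.076,.088,10):
    p=proj(c,np.c_[AX[0]+r*np.cos(B),AX[1]+r*np.sin(B),np.full(B.size,.094)]).astype(np.float32)
    acc=acc+cv2.remap(g,p[:,0][None],p[:,1][None],cv2.INTER_CUBIC)[0]/10
d=acc.max()-acc;d=np.clip(d-.25*d.max(),0,None);print("ptr",np.degrees((B*d).sum()/d.sum()),np.degrees(B[d>0][[0,-1]]))
E
```

```text
clock: 7.25
tool_pos: [0.5476, 0.0256, 0.1279]
tcp_rot: [0.704, -0.698, 0.081, -0.098]
ft_force: [-0.3, 0.0, 0.1]
gripper_width: 0.0007
[0.54763546 0.02555278 0.12792452] [-0.34293723  0.03965626  0.08790876]
[[7.2, 117.5, 157.5], [7.3, 119.3, 154.6], [7.4, 120.2, 148.1], [7.4, 120.0, 150.6], [7.4, 119.9, 147.0], [7.5, 120.1, 148.8], [7.6, 119.9, 146.0], [7.6, 119.6, 146.2], [7.6, 119.4, 146.4], [7.7, 120.7, 148.9], [7.8, 119.0, 151.4], [7.8, 119.4, 150.4], [7.8, 119.4, 153.3], [7.9, 119.4, 152.0], [8.0, 119.3, 152.1], [8.0, 119.0, 151.9]]
ptr 150.72264495727018 [140.   163.75]
```

View pics/b.png

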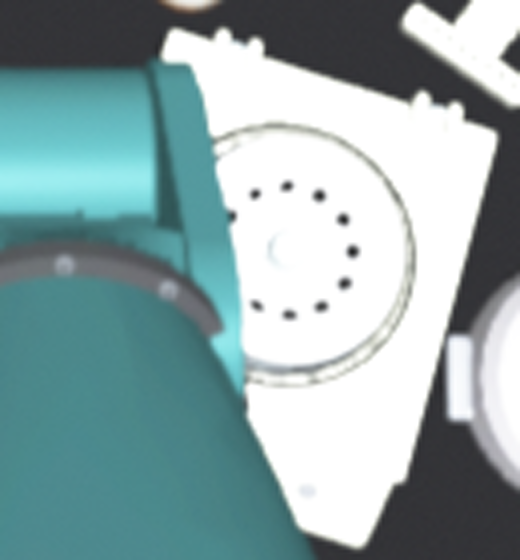

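```bash
python3 - <<'E'
from trk import *
import pickle
from scipy.optimize import curve_fit
L=np.array(json.load(open("L.json"))[:40]);t=L[:,0]-6.7;th=np.unwrap(np.radians(L[:,1]))
print(sense()["clock"])
tt=np.arange(8.05,9.6,.1)-6.7
P,C=np.polyfit(t,th,2,cov=True);print(P,np.sqrt(np.diag(C)))
print("quad",(np.degrees(np.polyval(P,tt))).round(1)-360)
def f(t,a,w,k):return a+w/k*(1-np.exp(-k*t))
q,_=curve_fit(f,t,th,[P[2],P[1],.14]);print(q,(np.degrees(f(tt,*q))-360).round(1))
# joint fit of axis offset: add sin/cos terms
def g2(t,a,w,b,s,c):
    x=a+w*t+b*t*t;return x+s*np.sin(x)+c*np.cos(x)
q,C=curve_fit(g2,t,th,[P[2],P[1],P[0],0,0]);print(q,np.sqrt(np.diag(C)));x=q[0]+q[1]*tt+q[2]*tt**2;print((np.degrees(x)-360).round(1))
def g3(t,a,w,k,s,c):
    x=f(t,a,w,k);return x+s*np.sin(x)+c*np.cos(x)
q,C=curve_fit(g3,t,th,[P[2],P[1],.14,0,0]);print(q);print((np.degrees(f(tt,*q[:3]))-360).round(1), np.std(g3(t,*q)-th))
im=cv2.imread("pics/top0.png")[:,:,::-1]
import pathlib
c=capture.__call__ if 0 else None
c=dict(vfov=50.567039120691206,cx=326.4929382068317,cy=209.92917646557194,rvec=np.array([2.11227008,-2.14759664,0.22537838]),tvec=np.array([0.04566891,0.62882839,0.95312263]),pixels=im)
print("slot0",slot(c))
g=im.astype(np.float32).mean(2)
B=np.radians(np.arange(148,176,.25))
for r0,r1 in((.076,.08),(.08,.084),(.084,.088),(.076,.09)):
    acc=0
    for r in np.linspace(r0,r1,10):
        p=proj(c,np.c_[AX[0]+r*np.cos(B),AX[1]+r*np.sin(B),np.full(B.size,.094)]).astype(np.float32)
        acc=acc+cv2.remap(g,p[:,0][None],p[:,1][None],cv2.INTER_CUBIC)[0]/10
    d=acc.max()-acc;m=d.max();d=np.clip(d-.25*m,0,None);print("ptr",r0,np.degrees((B*d).sum()/d.sum()),m)
E
```

```text
8.05
[-0.14978446  2.09689537  4.72175625] [0.0016302  0.00328821 0.00138594]
quad [ 57.1  66.7  76.1  85.4  94.5 103.4 112.2 120.8 129.2 137.4 145.5 153.4
 161.1 168.6 176.  183.2]
[4.72414493 2.11143268 0.12506447] [ 60.9  71.1  81.1  91.  100.8 110.5 120.  129.4 138.7 147.9 157.  166.
 174.8 183.5 192.2 200.7]
[ 4.71731124e+00  2.12096580e+00 -1.30574196e-01 -1.71183274e-03
 -1.44779345e-02] [0.00312164 0.01257645 0.00657307 0.00220322 0.0029794 ]
[ 60.7  70.8  80.7  90.4 100.  109.5 118.8 128.  137.  145.8 154.5 163.1
 171.5 179.8 187.9 195.9]
[ 4.71489551e+00  2.12675266e+00  1.10581469e-01 -4.24259298e-03
 -1.60957323e-02]
[ 63.   73.4  83.7  93.9 104.  114.  123.9 133.7 143.3 152.9 162.3 171.7
 180.9 190.  199.1 208. ] 0.0015952882259544258
slot0 (np.float64(211.1499091073356), np.float32(131.02477))
ptr 0.076 161.40608430529545 102.86684
ptr 0.08 161.41042996796202 152.19888
ptr 0.084 161.42695594266021 178.61641
ptr 0.076 161.41319400675616 126.40335
```

```bash
python3 - <<'E'
from trk import *
import pickle
c=capture("scene");pickle.dump((8.05,c),open("c0.pkl","wb"));crop(c,225,120,100,80,8,"pics/s4.png");print(sense()["clock"])
E
```

```text
8.1
```

View pics/s4.png

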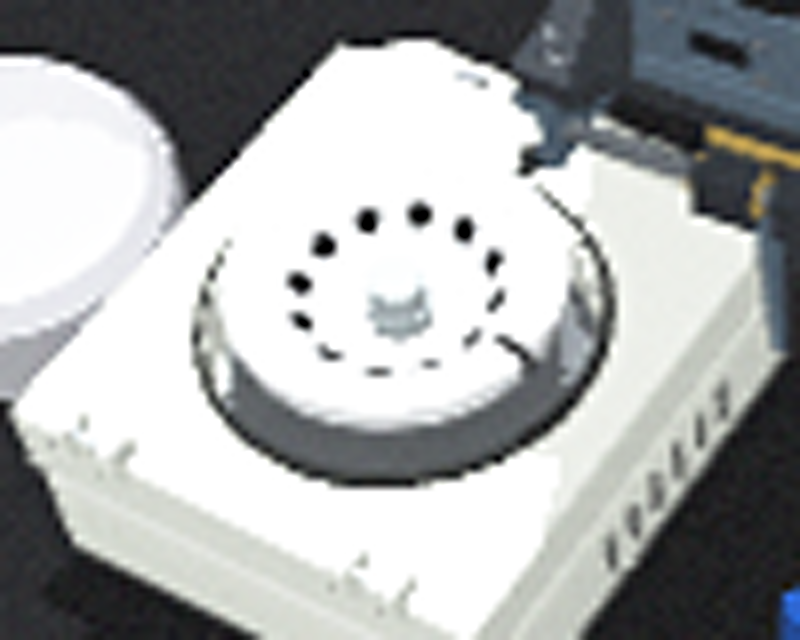

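```bash
python3 - <<'E'
from trk import *
import pickle
t,c=pickle.load(open("c0.pkl","rb"))
p=back(c,225+(518+.5)/8-.5,120+(350+.5)/8-.5,.118);print(p)
p0=p1=None
for ax in((.5432,-.1280),(.544,-.1305),(.5445,-.1285)):
    d=p[:2]-ax;print(ax,np.degrees(np.arctan2(d[1],d[0])),np.hypot(*d))
E
```

```text
[ 0.56954776 -0.07530794  0.118     ]
(0.5432, -0.128) 63.43344122926914 0.058912290710429985
(0.544, -0.1305) 65.16113011131905 0.06081818709761324
(0.5445, -0.1285) 64.7845870805376 0.05879443742625071
```

```bash
python3 -m handwheel '[[[0,0,0,-10,40,8,0],[0,0,0,-10,40,8,0],[0,0,0,-10,10,0,0],[0,0,0,0,0,0,0],[0,0,0,0,0,0,0]]]'; cat > fit.py <<'E'
from trk import *
from scipy.optimize import curve_fit
from scipy.integrate import solve_ivp
def model(t,a,w,k,f0):  # dw=-f0-k w
    k=k if abs(k)>1e-6 else 1e-6
    return a-f0/k*t+(w+f0/k)/k*(1-np.exp(-k*t))
def full(t,a,w,k,f0,s,c):
    x=model(t,a,w,k,f0);return x+s*np.sin(x)+c*np.cos(x)
def fitall():
    L=np.array(json.load(open("L.json")));L=np.vstack([L[:40],L[56:]])
    t=L[:,0]-6.7;m=np.radians(L[:,1]);p=[4.7149,2.1268,.11,.0,-.004,-.016]
    g=full(t,*p);
    # unwrap sequentially
    th=np.unwrap(m); th=m+2*np.pi*np.round((g-m)/(2*np.pi))
    q,C=curve_fit(full,t,th,p);r=np.degrees(full(t,*q)-th)
    return q,np.sqrt(np.diag(C)),r,t
def report():
    q,e,r,t=fitall();print("q",q.round(4),"se",e.round(4),"res",r.std().round(2),abs(r).max().round(1))
    T=np.linspace(t[-1],t[-1]+15,30001);x=model(T,*q[:4]);w=np.gradient(x,T)
    s=np.argmax(w<=0) or len(T);print("stop t",T[s-1]+6.7,"w now",w[0],"deg now",np.degrees(x[0])%360)
    tgt=np.radians(160.9)
    for n in range(0,6):
        i=np.searchsorted(x[:s],tgt+2*np.pi*n)
        if 0<i<s:print("pass",n,"t",T[i]+6.7,"w",w[i])
def track(N):
    L=json.load(open("L.json"))
    for k in range(N):
        t0=sense()["clock"];c=capture("top");a,q=slot(c);L.append((float(t0),float(a),float(q)))
    json.dump(L,open("L.json","w"));print(sense()["clock"],[x[1] for x in L[-3:]]);return c
E
python3 - <<'E'
from fit import *
S=sense();print(S["tool_pos"])
c=track(8);report();crop(c,330,180,130,140,4,"pics/d.png")
E
```

```text
clock: 8.6
tool_pos: [0.5171, 0.1174, 0.1445]
tcp_rot: [0.704, -0.698, 0.081, -0.099]
ft_force: [0.1, -0.2, -0.3]
gripper_width: 0.0001
[0.51714742 0.11737113 0.14452398]
9.0 [143.10490393093374, 147.99943873969735, 152.37820904833148]
q [ 4.7192e+00  2.1345e+00  3.7900e-02  1.5950e-01 -6.0000e-04 -1.7500e-02] se [0.0012 0.0018 0.0139 0.0295 0.0008 0.0013] res 0.09 0.3
stop t 17.523 w now 1.6158706576797788 deg now 151.6590936207429
pass 1 t 9.0505 w 1.5937798679824482
pass 2 t 16.369 w 0.1882226377947518
```

View pics/d.png

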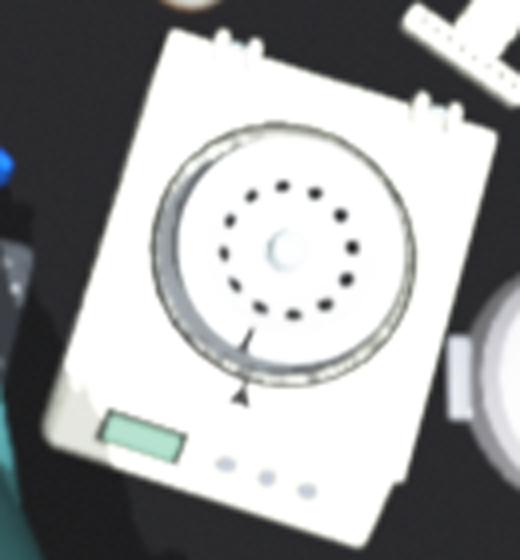

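```bash
python3 - <<'E'
from fit import *
track(50);report()
E
```

```text
11.5 [339.4353764237859, 342.59402805657237, 345.7425543817163]
q [ 4.7186e+00  2.1331e+00  4.7400e-02  1.3900e-01 -1.2000e-03 -1.7200e-02] se [0.0007 0.0003 0.0007 0.0013 0.0003 0.0006] res 0.09 0.3
stop t 18.23 w now 1.1117727972488944 deg now 346.7158513735078
pass 2 t 15.533999999999999 w 0.39990727821350447
```

```bash
python3 - <<'E'
from fit import *
track(24);report();print(sense()["tool_pos"])
E
```

```text
12.7 [49.37845321433536, 52.020602574336394, 54.6780725802656]
q [ 4.7188e+00  2.1333e+00  4.6900e-02  1.4010e-01 -1.3000e-03 -1.6900e-02] se [0.0006 0.0003 0.0006 0.0009 0.0003 0.0005] res 0.09 0.2
stop t 18.1905 w now 0.8865297682452618 deg now 55.26111958043987
pass 2 t 15.558499999999999 w 0.39258054421406996
[0.51702563 0.1175861  0.14453183]
```

```bash
python3 -m handwheel '[[[0,0,0,13,-46,-5,0],[0,0,0,13,-46,-5,0],[0,0,0,13,-46,-5,0],[0,0,0,13,-46,-4,0],[0,0,0,0,0,0,0]]]'; python3 -m handwheel '[[[0,0,0,0,0,0,0],[0,0,0,0,0,0,0],[0,0,0,0,0,0,0],[0,0,0,0,0,0,0],[0,0,0,0,0,0,0]]]'
```

```text
clock: 13.2
tool_pos: [0.5711, -0.0718, 0.1258]
tcp_rot: [0.705, -0.698, 0.079, -0.098]
ft_force: [0.4, 0.5, -0.2]
gripper_width: 0.0006
clock: 13.7
tool_pos: [0.5702, -0.0695, 0.1257]
tcp_rot: [0.705, -0.698, 0.078, -0.097]
ft_force: [-0.1, -0.3, 0.2]
gripper_width: 0.0007
```

```bash
python3 -m handwheel '[[[0,0,0,0,-2,-2,0],[0,0,0,0,-2,-1,0],[0,0,0,0,0,0,0],[0,0,0,0,0,0,0],[0,0,0,0,0,0,0]]]'; python3 -m handwheel '[[[0,0,0,0,0,-0.5,0],[0,0,0,0,0,0,0],[0,0,0,0,0,0,0],[0,0,0,0,0,0,0],[0,0,0,0,0,0,0]]]'; python3 -c "
from cell import *
s=sense();print(s['clock'],s['tool_pos'],s['joint_positions'])"
```

```text
clock: 14.2
tool_pos: [0.5701, -0.0728, 0.1225]
tcp_rot: [0.705, -0.698, 0.078, -0.097]
ft_force: [0.5, 0.7, -0.3]
gripper_width: 0.0004
clock: 14.7
tool_pos: [0.5702, -0.0729, 0.1221]
tcp_rot: [0.705, -0.698, 0.078, -0.097]
ft_force: [0.9, 0.3, -0.3]
gripper_width: 0.0008
14.7 [ 0.57020777 -0.07289294  0.12205873] [-0.17260971  0.30492768  2.04247123  0.01513987  0.7676613  -1.50619953]
```

```bash
python3 -m handwheel '[[[0,0,0,0,0,0,0],[0,0,0,0,0,0,0],[0,0,0,0,0,0,0],[0,0,0,0,0,0,0],[0,0,0,0,0,0,0]]]'; python3 -m handwheel '[[[0,0,0,0,0,0,0],[0,0,0,0,0,0,0],[0,0,0,0,0,-1,0],[0,0,0,0,0,-5,0],[0,0,0,0,0,-1.5,0]]]'; python3 -m handwheel '[[[0,0,0,0,0,-1,0],[0,0,0,0,0,-0.5,0],[0,0,0,0,0,1,0],[0,0,0,0,0,4,0],[0,0,0,0,0,10,0]]]'
```

```text
clock: 15.2
tool_pos: [0.5702, -0.0729, 0.1221]
tcp_rot: [0.705, -0.698, 0.078, -0.097]
ft_force: [-0.2, 0.6, -0.2]
gripper_width: 0.0007
clock: 15.7
tool_pos: [0.5724, -0.0726, 0.1159]
tcp_rot: [0.705, -0.698, 0.077, -0.099]
ft_force: [-0.1, 3.3, 18.6]
gripper_width: 0.0008
clock: 16.2
tool_pos: [0.5751, -0.0735, 0.1312]
tcp_rot: [0.705, -0.698, 0.075, -0.1]
ft_force: [-0.5, -0.3, -0.7]
gripper_width: 0.0005
```

```bash
python3 -m handwheel '[[[0,0,0,-10,30,15,0],[0,0,0,-10,40,5,0],[0,0,0,-10,45,0,0],[0,0,0,-10,45,0,0],[0,0,0,-10,30,0,0]]]'; python3 - <<'E'
from fit import *
for i in range(3):
    c=capture("top");print(sense()["clock"],slot(c))
crop(c,360,205,85,85,7,"pics/e.png")
E
```

```text
clock: 16.7
tool_pos: [0.525, 0.1193, 0.1557]
tcp_rot: [0.705, -0.698, 0.076, -0.104]
ft_force: [0.6, 0.2, -0.1]
gripper_width: 0.0006
16.75 (np.float64(157.05641256458924), np.float32(130.73833))
16.8 (np.float64(157.05380597519456), np.float32(131.36378))
16.85 (np.float64(157.05398418649128), np.float32(130.88692))
```

View pics/e.png

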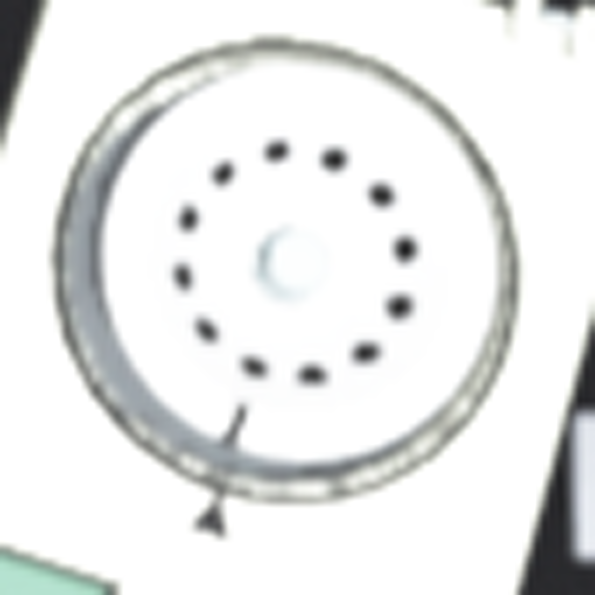

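```bash
python3 - <<'E'
from fit import *
c=capture("scene");crop(c,245,120,70,60,11,"pics/f.png")
t=capture("top")
# rotor axis, pointer in top: predict index point and pixel
ax=np.array([.5441,-.1305]);
for yaw in(-19.2,):
    d=np.radians(180+yaw)
    for n,cc,o,sc in(("top",t,(360,205),7),("scene",c,(245,120),11)):
        for r,z in((0,.118),(.05,.118),(.062,.118),(.076,.094),(.09,.094)):
            u=proj(cc,[[ax[0]+r*np.cos(d),ax[1]+r*np.sin(d),z]])[0];print(n,r,((u-o+.5)*sc-.5).round(0))
E
```

```text
top 0 [297. 259.]
top 0.05 [253. 409.]
top 0.062 [242. 445.]
top 0.076 [217. 491.]
top 0.09 [205. 533.]
scene 0 [310. 376.]
scene 0.05 [417. 251.]
scene 0.062 [442. 221.]
scene 0.076 [479. 247.]
scene 0.09 [507. 214.]
```

View pics/f.png

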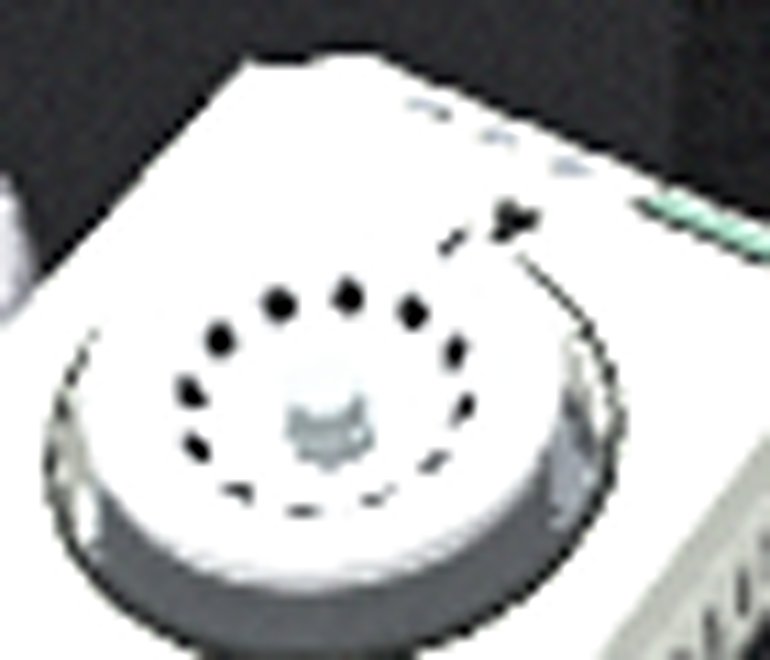

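```bash
python3 -m handwheel '[[[0,0,0,17,-45,-6,0],[0,0,0,17,-45,-8,0],[0,0,0,17,-45,-8,0],[0,0,0,17,-45,-8,0],[0,0,0,0,-12,0,0]]]'; python3 -m handwheel '[[[0,0,0,0,0,-2,0],[0,0,0,0,0,0,0],[0,0,0,0,0,0,0],[0,0,0,0,0,0,0],[0,0,0,0,0,0,0]]]'
```

```text
clock: 17.45
tool_pos: [0.596, -0.0847, 0.1259]
tcp_rot: [0.705, -0.698, 0.075, -0.105]
ft_force: [0.1, 1.1, 0.4]
gripper_width: 0.0002
clock: 17.95
tool_pos: [0.5947, -0.0855, 0.1238]
tcp_rot: [0.705, -0.697, 0.077, -0.106]
ft_force: [-0.7, -0.7, 0.7]
gripper_width: 0.0005
```

```bash
python3 -m handwheel '[[[0,0,0,-4,3,0,0],[0,0,0,-4,3,-2,0],[0,0,0,0,0,-2,0],[0,0,0,0,0,-1,0],[0,0,0,0,0,0,0]]]'
```

```text
clock: 18.45
tool_pos: [0.5857, -0.0771, 0.1188]
tcp_rot: [0.705, -0.698, 0.076, -0.105]
ft_force: [-0.2, -0.0, 0.2]
gripper_width: 0.0003
```

```bash
python3 -m handwheel '[[[0,0,0,0,1,-2,0],[0,0,0,-10,3.5,-1.5,0],[0,0,0,-17,6,-1.5,0],[0,0,0,-17,6,-1.5,0],[0,0,0,-17,6,15,0]]]';python3 -m handwheel '[[[0,0,0,-15,10,20,0],[0,0,0,-5,30,0,0],[0,0,0,5,45,0,0],[0,0,0,0,45,0,0],[0,0,0,0,45,0,0]]]'; mv L.json L1.json; cat > fit2.py <<'E'
from fit import *
import fit
def fitall():
    L=np.array(json.load(open("L.json")));t=L[:,0]-T0();th=np.unwrap(np.radians(L[:,1]))
    s,c=-.0013,-.0169
    def f2(t,a,w,k,f0):return full(t,a,w,k,f0,s,c)
    # priors from the first run on k,f0 as pseudo data
    q,C=curve_fit(lambda T,*p:np.r_[f2(t,*p),p[2]/.002*.0016,p[3]/.004*.0016],np.r_[t,0,0],np.r_[th,.0469/.002*.0016,.1401/.004*.0016],[th[0],2.5,.047,.14])
    return q,np.sqrt(np.diag(C)),np.degrees(f2(t,*q)-th),t
def T0():return json.load(open("L.json"))[0][0]
def report():
    q,e,r,t=fitall();print("q",q.round(4),"se",e.round(4),"res",r.std().round(2),abs(r).max().round(1))
    T=np.linspace(t[-1],t[-1]+20,40001);x=model(T,*q);w=np.gradient(x,T)
    s=np.argmax(w<=0) or len(T);print("stop",T[s-1]+T0(),"w now",w[0],"deg",np.degrees(x[0])%360)
    for n in range(0,9):
        i=np.searchsorted(x[:s],np.radians(160.85)+2*np.pi*n)
        if 0<i<s:print("pass t",(T[i]+T0()).round(3),"w",w[i].round(3))
E
echo '[]' > L.json; python3 - <<'E'
from fit2 import *
c=track(24);report();crop(c,330,180,130,140,4,"pics/g.png");print(sense()["tool_pos"])
E
```

```text
clock: 18.95
tool_pos: [0.5291, -0.0561, 0.1298]
tcp_rot: [0.704, -0.698, 0.073, -0.109]
ft_force: [0.1, -0.3, 0.8]
gripper_width: 0.0004
clock: 19.45
tool_pos: [0.5128, 0.1205, 0.1526]
tcp_rot: [0.704, -0.698, 0.074, -0.113]
ft_force: [0.6, -0.0, -0.4]
gripper_width: 0.0005
20.65 [120.32132045246081, 128.3884178358322, 136.44147612753872]
q [5.293  3.083  0.047  0.1403] se [0.0007 0.0025 0.0014 0.0031] res 0.08 0.2
stop 34.5445 w now 2.763611875430476 deg 135.79016307504185
pass t 20.76 w 2.721
pass t 23.399 w 2.055
pass t 27.269 w 1.217
[0.5128942  0.11906504 0.15240858]
```

View pics/g.png

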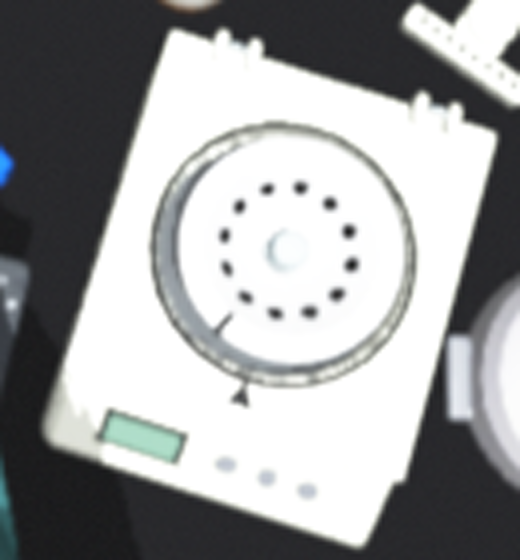

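```bash
python3 - <<'E'
from fit2 import *
c=track(81);report();print(sense()["tool_pos"])
E
```

```text
24.7 [288.0543853859241, 293.0311093555564, 298.01747027180716]
q [5.2926 3.0828 0.0446 0.1455] se [0.0006 0.0009 0.001  0.0024] res 0.1 0.3
stop 34.361999999999995 w now 1.769088988887816 deg 298.47755800391815
pass t 27.26 w 1.216
[0.51290162 0.11901042 0.15241167]
```

```bash
python3 -m handwheel '[[[0,0,0,13,-46,-7,0],[0,0,0,13,-46,-7,0],[0,0,0,13,-46,-7,0],[0,0,0,13,-46,-6,0],[0,0,0,0,0,0,0]]]'; python3 -m handwheel '[[[0,0,0,0,0,0,0],[0,0,0,0,0,0,0],[0,0,0,0,0,0,0],[0,0,0,0,0,0,0],[0,0,0,0,0,0,0]]]'
```

```text
clock: 25.2
tool_pos: [0.5671, -0.0703, 0.1255]
tcp_rot: [0.704, -0.698, 0.071, -0.112]
ft_force: [0.4, 0.8, 1.1]
gripper_width: 0.0006
clock: 25.7
tool_pos: [0.5664, -0.068, 0.1256]
tcp_rot: [0.704, -0.698, 0.071, -0.111]
ft_force: [-0.7, -0.3, -0.7]
gripper_width: 0.0003
```

```bash
python3 -m handwheel '[[[0,0,0,1,-2,-2,0],[0,0,0,1,-2,-1,0],[0,0,0,0,0,0,0],[0,0,0,0,0,0,0],[0,0,0,0,0,0,0]]]'; python3 -m handwheel '[[[0,0,0,0,0,-0.5,0],[0,0,0,0,0,0,0],[0,0,0,0,0,0,0],[0,0,0,0,0,0,0],[0,0,0,0,0,0,0]]]'
```

```text
clock: 26.2
tool_pos: [0.5685, -0.0713, 0.1225]
tcp_rot: [0.704, -0.698, 0.07, -0.111]
ft_force: [-0.1, -0.9, 0.2]
gripper_width: 0.0009
clock: 26.7
tool_pos: [0.5685, -0.0714, 0.122]
tcp_rot: [0.704, -0.698, 0.07, -0.111]
ft_force: [-0.1, 0.3, 0.2]
gripper_width: 0.0004
```

```bash
python3 -m handwheel '[[[0,0,0,0,0,-0.5,0],[0,0,0,0,0,0,0],[0,0,0,0,0,0,0],[0,0,0,0,0,0,0],[0,0,0,0,0,0,0]]]'; python3 -m handwheel '[[[0,0,0,0,0,-5.2,0],[0,0,0,0,0,3,0],[0,0,0,0,0,10,0],[0,0,0,0,0,20,0],[0,0,0,0,10,10,0]]]'
```

```text
clock: 27.2
tool_pos: [0.5685, -0.0714, 0.1214]
tcp_rot: [0.704, -0.698, 0.07, -0.111]
ft_force: [-0.2, -0.1, -0.1]
gripper_width: 0.0004
clock: 27.7
tool_pos: [0.5686, -0.0613, 0.1599]
tcp_rot: [0.704, -0.697, 0.071, -0.111]
ft_force: [0.1, -0.5, -0.0]
gripper_width: 0.0005
```

```bash
python3 -m handwheel '[[[0,0,0,-10,30,5,0],[0,0,0,-10,40,0,0],[0,0,0,-10,45,0,0],[0,0,0,-10,45,0,0],[0,0,0,-10,30,0,0]]]'; python3 - <<'E'
from fit import *
for i in range(3):
    c=capture("top");print(sense()["clock"],slot(c))
crop(c,360,205,85,85,7,"pics/h.png")
c=capture("scene");crop(c,245,120,70,60,11,"pics/i.png")
E
```

```text
clock: 28.2
tool_pos: [0.5179, 0.1346, 0.1686]
tcp_rot: [0.704, -0.697, 0.071, -0.115]
ft_force: [0.4, -0.3, 0.8]
gripper_width: 0.001
28.25 (np.float64(160.6636124542776), np.float32(134.61513))
28.3 (np.float64(160.66029640795188), np.float32(134.6143))
28.35 (np.float64(160.6635484409221), np.float32(134.60991))
```

View pics/h.png

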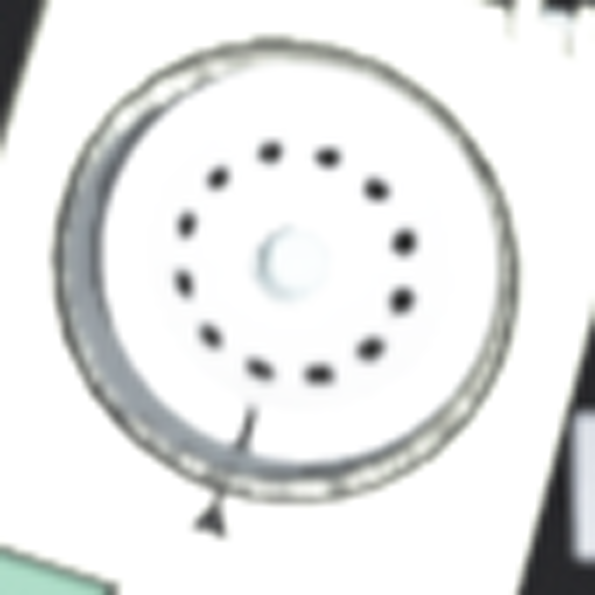

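View pics/i.png

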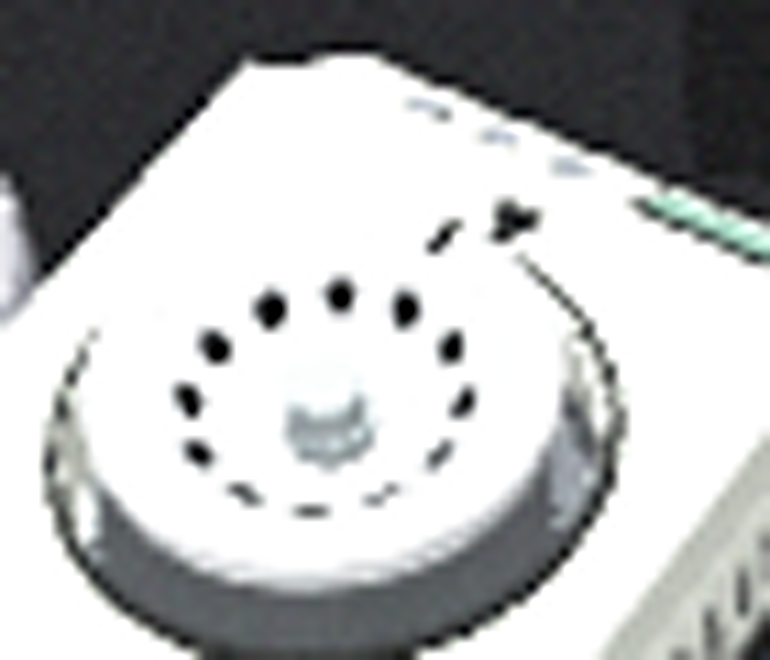

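```bash
python3 -c "
from cell import *
print(sense()['clock'],sense()['tool_pos']);print(finish_job())"
```

```text
28.4 [0.51846472 0.13265729 0.16839725]
the job is handed in; nothing more can be done
None
```

The rotor runs freely and now stands with its slot at the pointer, about 1° short by the top camera. That is roughly 1 mm at the rim. I handed the job in at 28.4 s.

- **First try:** I flicked the rim and the rotor spun untouched for over 11 s. I braked it on time, but while the finger pressed (about 19 N) it drifted about 5 mm and dragged the slot roughly 4.6° short of the pointer.
- **Second try:** Rather than nudge it, I flicked it again. It spun untouched for about 8 s, from about 3 rad/s down to 1.2 rad/s, and I braked it with a single brief tap.
- **Last checks:** Three top-camera pictures over 0.1 s all put the slot at 160.66°, against a target of about 161.4–161.7°, so it is at rest. The scene picture agrees by eye. The finger is clear of the machine, with only sensor noise on the wrist force.
- **Not measured:** I did not measure the rotor's seating. The moves never pulled upward on the rotor, came near the nut or touched the surrounding things. I did not measure their positions again afterwards.

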